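# Find the balance of the centrifuge lid and hold it for the spring adjustment

## Task

I want to re-tension the hinge spring of the bench centrifuge. Draw the side catch all the way forward to free the lid, gently lift the lid by its bar a little past its balance point, where the spring takes over, without letting it run to its stop; then ease it back and finish holding it still a few degrees below the balance point, so that it would fall shut if you let go. Keep your grip on it from the moment it passes the balance point, and leave the screwdriver, the eyepiece and the bottle beside the machine where they are.

Things in the scene. Friction and masses are not known exactly. Their poses are not given: they have to be found in the camera images.
- centrifuge: White bench centrifuge, fixed to the desk, 190 mm deep (its x), 205 mm wide (its y), 104 mm high without the lid. Origin at the centre of its underside, on the desk. Its x axis points from its front (dial and display, towards the robot) to its rear (hinge), its y axis to its left, z up.
- lid_hinge (a point): The middle of the lid's hinge axis, at the machine's rear top edge: x = +90 mm, y = 0, z = 108 mm in the centrifuge's frame. The hinge axis runs along the centrifuge's y. Its axes are those of the centrifuge and do not turn with the lid.
- lid (a joint): Lid angle in rad: 0 shut (start), grows as the front rises, stop at 1.50. Lid 180 x 203 x 18 mm, 2 kg, with a hinge spring: weight and spring balance at 0.96 rad (55 degrees). Below, it falls shut by itself; above, it swings open to its stop. Light: at the bar at most 3 N downward on the way up, 0.5 N some 5 degrees off balance. Cannot rise more than about 2 degrees while the catch is in.
- lid_handle (a point): Middle of the lid's steel bar handle: round bar 12 mm thick along the centrifuge's y, 88 mm straight, on two posts near the lid's front edge, its middle 46 mm above the lid's top. At lid angle a it is at x = 90 - 166 cos a + 62 sin a, z = 108 + 166 sin a + 62 cos a (mm, centrifuge's frame); shut: x -76, z 170. It turns with the lid; the bar can turn between the fingers.
- catch (a joint): Travel in m of the sliding catch on the machine's right-hand (-y) side: 0 locked (its tongue lies over the lid's ear), grows as it is drawn forward (centrifuge's -x, towards the robot), end stop at 0.034. The lid is free from about 0.025. Friction about 2 N holds it where it is left.
- catch_knob (a point): Middle of the catch's upright ribbed black knob: 14 mm (x) by 16 mm (y), 30 mm high (from 118 to 148 mm above the desk, the slide below it). In the centrifuge's frame at y = -130 mm, 28 mm out from the lid's side, and at catch = 0 at x = -30 mm, z = 133 mm; moves with the catch.
- screwdriver_mid (a point): Middle of a small screwdriver, yellow handle, 116 mm long, 16 mm thick, lying to the left of the centrifuge. Leave it alone.
- spare_eyepiece_mid (a point): Middle of a black microscope eyepiece, 39 mm across, 46 mm high, standing to the left of the centrifuge. Leave it alone.
- dropper_bottle_mid (a point): Middle of an amber dropper bottle, 29 mm across, 102 mm high, standing to the right of the centrifuge, towards its rear. Leave it alone.

How it is judged (in metres and radians):
On the way, in this order (a step that is already met when the one before it is completed fails the run):
1. the catch has been drawn forward and the lid is still shut (value of joint catch above 0.026 m and value of joint lid below 0.1 rad), for 0.1 s.
2. the lid, held by the fingers, is past its balance point (value of joint lid above 1.02 rad and contact force between the fingers and lid above 0.2 N), for 0.2 s.
At the end, for the whole second after the job is handed in: The lid is held still by the fingers (they press on it with more than 0.2 N) between 0.75 and 0.945 rad, that is 1 to 12 degrees below its balance point of 0.96 rad, through the last second; the catch is still drawn forward (more than 25 mm) (value of joint lid between 0.75 and 0.945 rad and velocity of joint lid between -0.05 and 0.05 rad/s and contact force between the fingers and lid above 0.2 N and value of joint catch above 0.025 m); the arm keeps its last pose, push and grip.
It fails at once if the lid runs up to its stop (beyond 1.42 rad) (value of joint lid above 1.42 rad).
It fails at once if the lid is flung up or dropped (faster than 2.5 rad/s) (velocity of joint lid above 2.5 rad/s or velocity of joint lid below -2.5 rad/s).
It fails at once if the fingers let go of the lid above its balance point (value of joint lid above 0.98 rad and contact force between the fingers and lid below 0.02 N).
It fails at once if the screwdriver, the eyepiece or the bottle is pushed away (more than 20 mm) (distance of any of screwdriver_mid, spare_eyepiece_mid, dropper_bottle_mid from where it was at the start of the episode above 0.02 m).
It also fails if it takes over 40 s, if anything falls off the work surface, if the arm or the gripper's body presses on something with over 40 N, if the wrist force passes 120 N, or if a joint passes its speed limit or range.

## Robot

A 6-joint arm with a two-finger parallel gripper is mounted at the origin on a cart in front of the work surface, level with it; the furniture and walls round the work are solid. World frame = base frame: x ahead of the robot, y to its left, z up, the work surface at z = 0. Lengths are in mm, angles in rad, forces in N, time in s.
With the tool pointing down it reaches from about 350 to 875 mm from the base axis. Payload 4.2 kg.
Tool frame: the origin (TCP) lies at the very end of the fingers, on their centre line; the grasp point (between the pads) lies 19 mm behind it; y points along the fingers, z is the direction in which the jaws open and shut, and the axes are right-handed (so a half turn about y gives the same grasp; the last joint's range is limited). The gripper opens to 85 mm and grips with 20 to 120 N. Pads are 22 mm wide; open, the fingers measure 114 mm over their backs; the gripper's body (76 mm by 85 mm) begins 54 mm behind the grasp point. The pads swing forward as they close: fully open they stand 13 mm farther back than shut.
Start: joints at [1.411, 0.385, 0.008, 0, -1.194, -0.259], TCP at [254.132, 570.978, 231.312] pointing down, gripper open.
Joint ranges: [-3.14, 3.14], [-1.21, 2.06], [-1.07, 1.41], [-3.16, 2.05], [-2.99, -0.16], [-3.1, 3.1]. Speed limits (rad/s): [2.79, 2.79, 3.14, 3.14, 3.14, 3.14].

## Interface

Orientations are given as a unit quaternion [x, y, z, w].
In Python, from bench import arm gives the robot as it stands.
- The arm moves only by the shell command python3 -m creep 'ROWS'. ROWS is JSON, a list of rows, each an object with "delta_pos": the shift along the tool's x, y, z in mm, a list of three; "rot": the turn, a rotation vector about the tool's x, y, z in rad, a list of three; "jaw": the finger opening in mm, from 0 to 85.4. A call has exactly 10 rows; each row shifts and turns the commanded pose from where the row before left it, along the tool's axes as they then stand; what a row does not reach is not made up. A row lasts 1/12 s, in which the tool goes at most 41.7 mm and 7.16 degrees, less where a joint would pass 70% of its speed; a pose out of reach is approached as far as the arm can. A call is refused whole if a number of a shift passes 41.7 or a number of a turn 0.125, either way. A call with a gripper value outside its range is refused whole. The fingers move at their own pace and stop on an object; the grip force is fixed at half the most. Time passes only in rows, so rows that do not move let the fingers close, or fill a call up. It gives the time, the measured TCP pose, the force and the opening at its end, in the units of the state.
- arm.read_state(): the state, without advancing time (a new reading comes with each control period).
- arm.get_image(name): name is "side" or "top"; returns the picture (420x560x3 uint8, red, green, blue); there is no depth.
- arm.calibration(name): a dict with "intrinsics" (3x3 intrinsics, pixels), "R" (3x3) and "t" (3): a world point X has camera coordinates R X + t. Camera axes: x right, y down, z forward; pixel columns grow to the right and rows downward; lengths in mm; the calibration is good to about 2 mm. A picture is of the moment at which its call begins. calibration takes no time and is no camera call.
- arm.job_done(): hands the job in, once; it reports no verdict.
Trained networks look in the newest picture that a camera, given by its name, has taken for a name from the list of things; names that differ only in an ending like _2 or _b are one class to them, and where a whole thing is asked for, a point or a joint stands for the part that bears it (a point fixed in the world has none). Each returns a list of dicts, best first, with "p" (0 to 1); they miss things now and then, are a little off and sometimes report something else, mostly with a low value. They report only what shows in the picture. A call takes as long as a camera call.
- arm.find_in(camera, target): "location" ([column, row] in pixels, amid what is visible of it).
- arm.masks_of(camera, target): "pixels" (420x560 bool, what is visible of it) and "location" ([column, row] in pixels, amid what is visible of it).
The state is a dict: "clock": time; "joints": joint angles; "joint_vel": joint speeds; "joint_efforts": joint torques, N m; "position": TCP position; "ee_rot": TCP orientation; "contact_force": force on the tool from outside, world axes, zero at the start; "wrist_torque": the same for the moment, N m; "gripper_width": finger opening in mm.
Only numpy, scipy, OpenCV 4.12 (cv2) and the standard library are available. Lean on these libraries where they do the work, as an engineer would, in place of code of your own. Each camera call takes 0.05 s, during which the arm holds its last target. There are 200 camera calls.

## Working session

There is one attempt and no reset: what is moved stays moved. The work goes in short steps, Python scripts to look and compute and a shell command to move; the robot and the scene stay as the last step left them, time stands still between calls to the robot, and variables do not carry over. Pictures are saved under pics/ and viewed, about 8 in all and at most 12, crops included, and the job is handed in when it is done.

```bash
mkdir -p pics; ls; python3 - <<'E'
from bench import arm
import cv2, numpy as np
s=arm.read_state(); print(s)
for n in("side","top"):
    im=arm.get_image(n); cv2.imwrite(f"pics/{n}0.png",im[:,:,::-1])
    c=arm.calibration(n); print(n,c)
    for t in("centrifuge","lid_handle","catch_knob","lid","dropper_bottle_mid","screwdriver_mid","spare_eyepiece_mid"):
        print(n,t,[(np.round(d["location"],1),round(d["p"],2)) for d in arm.find_in(n,t)][:2])
E
```

```text
pics
{'clock': 0.0, 'joints': array([ 1.41055111e+00,  3.85550606e-01,  6.61968586e-03, -5.45576499e-04,
       -1.19397381e+00, -2.58576276e-01]), 'joint_vel': array([ 0.00015451,  0.00051135,  0.0002087 ,  0.00094781, -0.0005022 ,
       -0.00188026]), 'joint_efforts': array([-1.48012555e-04, -3.92293632e+01,  1.88401741e+01,  4.18619379e+00,
       -4.63501914e-03, -4.63207073e-07]), 'position': array([253.92364084, 570.45186038, 230.21584923]), 'ee_rot': array([-0.14692297, -0.69089048,  0.69239717,  0.14720783]), 'contact_force': array([0.2927863 , 0.40815457, 0.08307165]), 'wrist_torque': array([0.02290878, 0.010626  , 0.02912686]), 'gripper_width': 85.62728196600806}
side {'intrinsics': array([[384.22685616,   0.        , 282.55960028],
       [  0.        , 384.22685616, 213.26233635],
       [  0.        ,   0.        ,   1.        ]]), 'R': array([[ 0.99986486,  0.00459932,  0.01578327],
       [ 0.01422399, -0.72339983, -0.69028281],
       [ 0.00824278,  0.69041402, -0.72336749]]), 't': array([-551.58361106,   42.52129113,  980.98256848])}
side centrifuge [(array([268.4, 
[... 281 characters left out ...]
y([[495.33334888,   0.        , 286.73967117],
       [  0.        , 495.33334888, 211.15510076],
       [  0.        ,   0.        ,   1.        ]]), 'R': array([[-0.0174609 , -0.99942879, -0.02893444],
       [-0.9917625 ,  0.0209852 , -0.12635966],
       [ 0.12689468,  0.02648974, -0.99156242]]), 't': array([-17.80543917, 568.54923935, 969.92041163])}
top centrifuge [(array([325.2, 237.8]), 0.94)]
top lid_handle [(array([327.8, 234. ]), 0.65)]
top catch_knob [(array([393.4, 237.6]), 0.49)]
top lid [(array([325.2, 231.4]), 0.83)]
top dropper_bottle_mid [(array([405.2, 189. ]), 0.56)]
top screwdriver_mid [(array([259.9, 277.6]), 0.74)]
top spare_eyepiece_mid [(array([248.5, 218.5]), 0.84)]
```

View pics/top0.png

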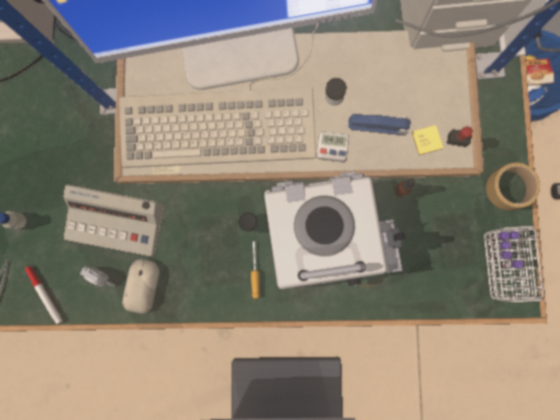

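View pics/side0.png

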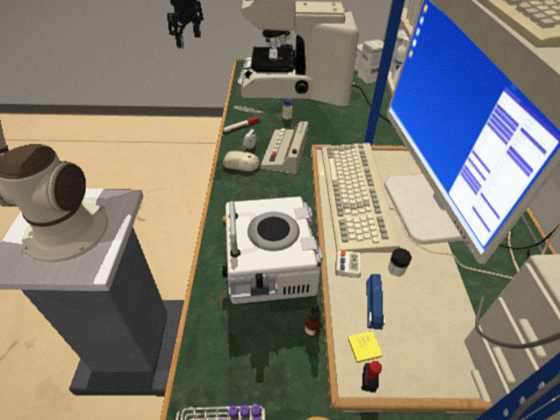

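The top view shows the bar from about (303,275) to (363,266) and the knob at about (398,237). In the side view the knob is at about (261,283). I'll zoom in on both.

```bash
python3 - <<'E'
import cv2,numpy as np
a=cv2.imread("pics/top0.png")[165:300,235:435]; b=cv2.imread("pics/side0.png")[185:345,210:335]
a=cv2.resize(a,None,fx=4,fy=4,interpolation=cv2.INTER_CUBIC); b=cv2.resize(b,None,fx=3.7,fy=3.7,interpolation=cv2.INTER_CUBIC)
cv2.imwrite("pics/c1.png",a);cv2.imwrite("pics/c2.png",b)
E
```

```text
(no output)
```

View pics/c1.png

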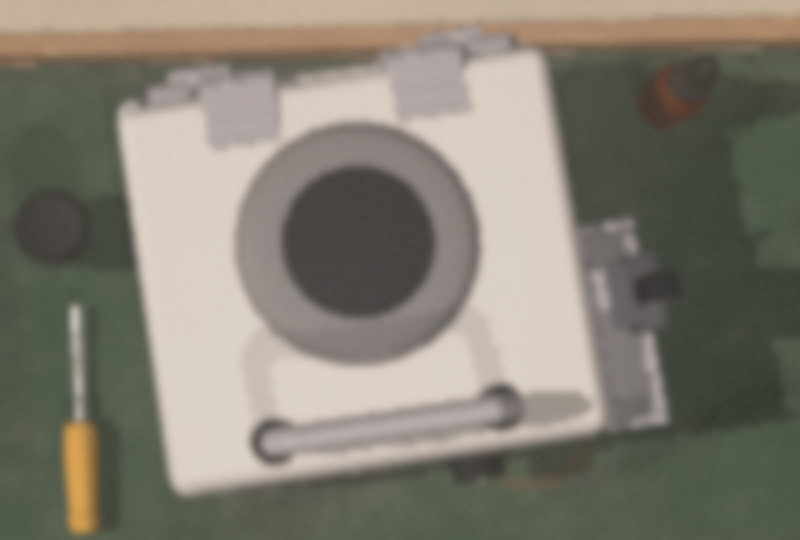

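View pics/c2.png

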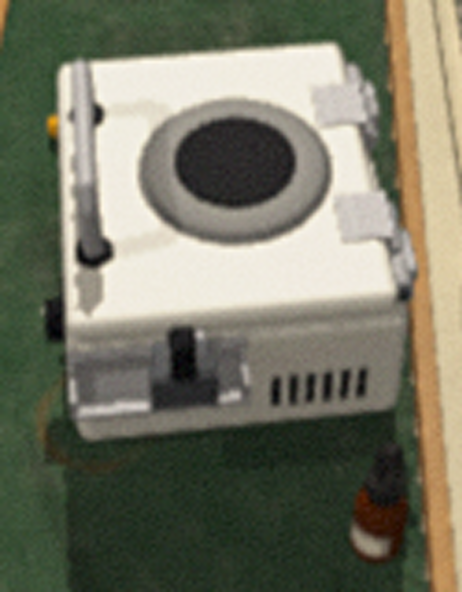

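Crop readings: the bar ends, knob and lid corners are all clear. I'll fit the machine's pose from them, using both cameras.

```bash
cat > h.py <<'E'
from bench import arm
import cv2, numpy as np
from scipy.spatial.transform import Rotation as Ro
from scipy.optimize import least_squares
C={n:arm.calibration(n) for n in("side","top")}
def proj(n,X):
    c=C[n]; p=(c["R"]@np.asarray(X).T).T+c["t"]; p=p@c["intrinsics"].T; return p[:,:2]/p[:,2:]
def W(p,X): return Ro.from_euler("z",p[2]).apply(np.atleast_2d(X))+[p[0],p[1],0]
E
python3 - <<'E'
from h import *
T=lambda l:np.array(l)/4+[235,165]
S=lambda l:np.array(l)/3.7+[210,185]
# bar mid, bar ends, knob, lid corners (RL,RR,FL,FR)
t=T([[272,440],[500,405],[657,287],[122,103],[545,50],[178,493],[605,432]])
s=S([[82,70],[95,247],[183,352],[338,45],[408,305],[62,65],[70,325]])
def pts(p):
    e,xr=p[3],p[4]
    return W(p,[[-76,e,170],[-76,-e,170],[-30,-130,135],[xr,101.5,122],[xr,-101.5,122],[xr-180,101.5,122],[xr-180,-101.5,122]])
w=np.array([2,2,2,1,1,1,1])[:,None]
f=lambda p,use=("top","side"):np.concatenate([((proj(n,pts(p))-d)*w).ravel() for n,d in(("top",t),("side",s)) if n in use])
for use in(("top","side"),("top",),("side",)):
    r=least_squares(f,[500,-50,.1,41,85],args=(use,)); print(use,r.x.round(3)); 
r=least_squares(f,[500,-50,.1,41,85]); print(f(r.x).reshape(-1,2).round(1)/np.r_[w,w])
p=r.x; print("bar",W(p,[-76,0,170]),"knob",W(p,[-30,-130,133]),"hinge",W(p,[90,0,108]))
np.save("p.npy",p)
s0=arm.read_state(); print(Ro.from_quat(s0["ee_rot"]).as_matrix().round(3))
E
```

```text
('top', 'side') [ 5.21934e+02 -1.03529e+02  1.23000e-01  5.49810e+01  8.76170e+01]
('top',) [ 5.20972e+02 -1.00283e+02  1.11000e-01  4.97140e+01  8.62380e+01]
('side',) [ 5.23222e+02 -1.09941e+02  1.41000e-01  6.70330e+01  8.93940e+01]
[[ -0.1   -0.3 ]
 [  6.    -0.6 ]
 [  1.3   -2.05]
 [ -0.    -0.  ]
 [  2.    -2.4 ]
 [ -0.7   -1.  ]
 [  3.2   -1.5 ]
 [ -0.8   -3.  ]
 [ -2.8  -11.35]
 [  0.6    0.75]
 [  1.1   -0.5 ]
 [ -2.1   -0.3 ]
 [ -1.4   -0.4 ]
 [ -1.8    2.4 ]]
bar [[ 446.51317666 -112.89046403  170.        ]] knob [[ 508.17660068 -236.23397678  133.        ]] hinge [[611.24892082 -92.44212437 108.        ]]
[[-0.914 -0.    -0.407]
 [ 0.407  0.    -0.914]
 [ 0.    -1.    -0.   ]]
```

```bash
python3 - <<'E'
from h import *
T=lambda l:np.array(l)/4+[235,165]
S=lambda l:np.array(l)/3.7+[210,185]
t=T([[272,440],[500,405],[657,287],[122,103],[545,50],[178,493],[605,432]])
s=S([[82,67],[88,202],[183,352],[338,45],[405,285],[62,65],[70,325]])
def pts(p):
    e,xr=p[3],p[4]
    return W(p,[[-76,e,170],[-76,-e,170],[-30,-130,135],[xr,101.5,122],[xr,-101.5,122],[xr-180,101.5,122],[xr-180,-101.5,122]])
f=lambda p,use=("top","side"):np.concatenate([((proj(n,pts(p))-d)).ravel() for n,d in(("top",t),("side",s)) if n in use])
for use in(("top",),("side",),("top","side")):
    r=least_squares(f,[500,-50,.1,41,85],args=(use,),loss="soft_l1"); print(use,r.x.round(3)); 
print(f(r.x).reshape(-1,2).round(1))
p=r.x; print("bar",W(p,[-76,0,170]),"knob",W(p,[-30,-130,133]),"hinge",W(p,[90,0,108]))
np.save("p.npy",p)
E
```

```text
('top',) [ 520.823 -100.154   18.96    49.718   86.499]
('side',) [ 5.22252e+02 -1.01968e+02  1.33000e-01  5.14640e+01  8.94440e+01]
('top', 'side') [ 5.21480e+02 -1.00618e+02  1.20000e-01  5.02490e+01  8.72720e+01]
[[ 0.7 -0.5]
 [ 1.5  0.2]
 [-0.3 -1.5]
 [-1.4  0.2]
 [ 0.7 -1.8]
 [-2.5 -0.7]
 [ 1.5 -0.8]
 [-0.8 -1.7]
 [-1.2 -2.3]
 [ 0.2 -0.6]
 [ 0.9 -1.3]
 [-2.   4. ]
 [-1.5 -1.3]
 [-2.3  1.1]]
bar [[ 446.0257601  -109.70583042  170.        ]] knob [[ 507.24085671 -233.27246001  133.        ]] hinge [[610.83467597 -89.8558619  108.        ]]
```

```bash
python3 -m creep '[{"delta_pos":[-14,0,32],"rot":[0,0,0],"jaw":85},{"delta_pos":[-14,0,32],"rot":[0,0,0],"jaw":85},{"delta_pos":[-14,0,32],"rot":[0,0,0],"jaw":85},{"delta_pos":[-14,0,32],"rot":[0,0,0],"jaw":85},{"delta_pos":[-14,0,32],"rot":[0,0,0],"jaw":85},{"delta_pos":[-14,0,32],"rot":[0,0,0],"jaw":85},{"delta_pos":[-14,0,32],"rot":[0,0,0],"jaw":85},{"delta_pos":[0,0,0],"rot":[0,0.1,0],"jaw":85},{"delta_pos":[0,0,0],"rot":[0,0.1,0],"jaw":85},{"delta_pos":[0,0,0],"rot":[0,0.1,0],"jaw":85}]'
python3 -m creep '[{"delta_pos":[0,0,0],"rot":[0,0.105,0],"jaw":85},{"delta_pos":[0,0,0],"rot":[0,0.105,0],"jaw":85},{"delta_pos":[0,0,0],"rot":[0,0.105,0],"jaw":85},{"delta_pos":[0,0,0],"rot":[0,0.105,0],"jaw":85},{"delta_pos":[0,0,0],"rot":[0,0.105,0],"jaw":85},{"delta_pos":[0,0,0],"rot":[0,0.105,0],"jaw":85},{"delta_pos":[0,0,0],"rot":[0,0.102,0],"jaw":45},{"delta_pos":[0,0,0],"rot":[0,0,0],"jaw":45},{"delta_pos":[0,0,0],"rot":[0,0,0],"jaw":45},{"delta_pos":[0,0,0],"rot":[0,0,0],"jaw":45}]'
cat > d.py <<'E'
# tool-axis shift from here to a TCP target given in the machine frame
from h import *
import sys
p=np.load("p.npy"); s=arm.read_state(); R=Ro.from_quat(s["ee_rot"])
print("clock",s["clock"],"mach pos",Ro.from_euler("z",-p[2]).apply(s["position"]-[p[0],p[1],0]).round(1),"F",s["contact_force"].round(1),"w",round(s["gripper_width"],1))
Rm=(Ro.from_euler("z",-p[2])*R); print("tool axes in machine\n",Rm.as_matrix().round(3))
if len(sys.argv)>3:
    print("tool delta",R.inv().apply(W(p,[float(a) for a in sys.argv[1:4]])[0]-s["position"]).round(1))
E
python3 d.py -30 -130 200
python3 - <<'E'
from h import *
p=np.load("p.npy")
b=least_squares(lambda q:np.r_[proj("top",[[*q,51]])[0]-[405.2,189],proj("side",[[*q,51]])[0]-[312,324]],[600,-200]); print("bottle machine",Ro.from_euler("z",-p[2]).apply(np.r_[b.x,51]-[p[0],p[1],0]),b.fun)
E
```

```text
clock: 1.63
position: [252.6, 325.9, 232.0]
ee_rot: [0.25, 0.662, -0.661, -0.251]
contact_force: [0.0, 0.7, -0.7]
gripper_width: 84.9
clock: 2.47
position: [252.6, 326.5, 231.4]
ee_rot: [0.469, 0.53, -0.53, -0.469]
contact_force: [0.2, -0.7, -0.1]
gripper_width: 45.3
clock 2.4667 mach pos [-215.9  456.2  231.4] F [ 0.2 -0.7 -0.1] w 45.3
tool axes in machine
 [[-0.002  0.    -1.   ]
 [ 1.     0.    -0.002]
 [ 0.    -1.    -0.   ]]
tool delta [-586.6   31.3 -184.6]
bottle machine [  65.59584844 -181.00643714   51.        ] [ 2.9173097  -1.30325616 -1.09674074 -3.15027694]
```

```bash
python3 -m creep '[{"delta_pos":[-34,0,-11],"rot":[0,0,0],"jaw":45},{"delta_pos":[-34,0,-11],"rot":[0,0,0],"jaw":45},{"delta_pos":[-34,0,-11],"rot":[0,0,0],"jaw":45},{"delta_pos":[-34,0,-11],"rot":[0,0,0],"jaw":45},{"delta_pos":[-34,0,-11],"rot":[0,0,0],"jaw":45},{"delta_pos":[-34,0,-11],"rot":[0,0,0],"jaw":45},{"delta_pos":[-34,0,-11],"rot":[0,0,0],"jaw":45},{"delta_pos":[-34,0,-11],"rot":[0,0,0],"jaw":45},{"delta_pos":[-34,0,-11],"rot":[0,0,0],"jaw":45},{"delta_pos":[-34,0,-11],"rot":[0,0,0],"jaw":45}]'
python3 -m creep '[{"delta_pos":[-34,0,-11],"rot":[0,0,0],"jaw":45},{"delta_pos":[-34,0,-11],"rot":[0,0,0],"jaw":45},{"delta_pos":[-34,0,-11],"rot":[0,0,0],"jaw":45},{"delta_pos":[-34,0,-11],"rot":[0,0,0],"jaw":45},{"delta_pos":[-34,0,-11],"rot":[0,0,0],"jaw":45},{"delta_pos":[-34,0,-11],"rot":[0,0,0],"jaw":45},{"delta_pos":[-34,0,-9],"rot":[0,0,0],"jaw":45},{"delta_pos":[-9,0,0],"rot":[0,0,0],"jaw":45},{"delta_pos":[0,20,0],"rot":[0,0,0],"jaw":45},{"delta_pos":[0,0,0],"rot":[0,0,0],"jaw":45}]'
python3 d.py -30 -130 122
python3 - <<'E'
from h import *
a=arm.get_image("side")[150:330,190:350]; b=arm.get_image("top")[165:300,300:440]
cv2.imwrite("pics/k.png",np.hstack([cv2.resize(a[:,:,::-1],(400,450)),cv2.resize(b[:,:,::-1],(400,386)) if 0 else cv2.resize(b[:,:,::-1],(400,450))]))
E
```

```text
clock: 3.3
position: [402.9, 0.3, 231.7]
ee_rot: [0.469, 0.53, -0.529, -0.468]
contact_force: [1.3, 1.7, 0.2]
gripper_width: 44.9
clock: 4.13
position: [504.5, -234.1, 207.7]
ee_rot: [-0.467, -0.528, 0.53, 0.472]
contact_force: [-1.5, -0.0, -1.0]
gripper_width: 44.8
clock 4.1333 mach pos [ -32.9 -130.5  207.7] F [-1.5 -0.  -1. ] w 44.8
tool axes in machine
 [[ 0.001 -0.006 -1.   ]
 [ 1.     0.004  0.001]
 [ 0.004 -1.     0.006]]
tool delta [ 0.2 85.7 -3.4]
```

View pics/k.png

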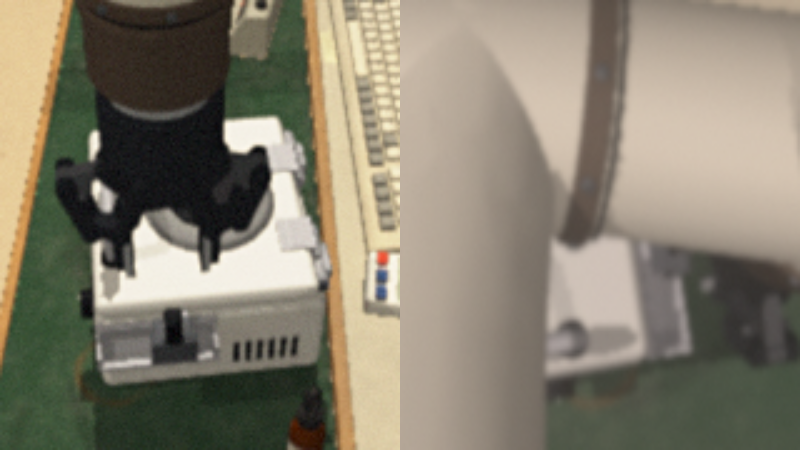

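The side view shows the open fingers (crop x 130 and 208) straddling the column of the knob (crop x 174). I'll descend and grip.

```bash
python3 -m creep '[{"delta_pos":[0,14,-2],"rot":[0,0,0],"jaw":45},{"delta_pos":[0,14,0],"rot":[0,0,0],"jaw":45},{"delta_pos":[0,14,0],"rot":[0,0,0],"jaw":45},{"delta_pos":[0,14,0],"rot":[0,0,0],"jaw":45},{"delta_pos":[0,10,0],"rot":[0,0,0],"jaw":45},{"delta_pos":[0,8,0],"rot":[0,0,0],"jaw":45},{"delta_pos":[0,4,0],"rot":[0,0,0],"jaw":45},{"delta_pos":[0,0,0],"rot":[0,0,0],"jaw":45},{"delta_pos":[0,0,0],"rot":[0,0,0],"jaw":45},{"delta_pos":[0,0,0],"rot":[0,0,0],"jaw":45}]'
python3 d.py -30 -130 122
```

```text
clock: 5.07
position: [509.1, -234.0, 134.2]
ee_rot: [0.47, 0.529, -0.529, -0.469]
contact_force: [0.5, -0.3, -1.5]
gripper_width: 45.1
clock 5.0667 mach pos [ -28.3 -131.   134.2] F [ 0.5 -0.3 -1.5] w 45.1
tool axes in machine
 [[-0.     0.001 -1.   ]
 [ 1.    -0.001 -0.   ]
 [-0.001 -1.    -0.001]]
tool delta [ 1.  12.2  1.7]
```

```bash
python3 -m creep '[{"delta_pos":[1,6,1],"rot":[0,0,0],"jaw":45},{"delta_pos":[0,4,0],"rot":[0,0,0],"jaw":45},{"delta_pos":[0,0,0],"rot":[0,0,0],"jaw":5},{"delta_pos":[0,0,0],"rot":[0,0,0],"jaw":5},{"delta_pos":[0,0,0],"rot":[0,0,0],"jaw":5},{"delta_pos":[0,0,0],"rot":[0,0,0],"jaw":5},{"delta_pos":[0,0,0],"rot":[0,0,0],"jaw":5},{"delta_pos":[0,0,0],"rot":[0,0,0],"jaw":5},{"delta_pos":[0,0,0],"rot":[0,0,0],"jaw":5},{"delta_pos":[0,0,0],"rot":[0,0,0],"jaw":5}]'
python3 d.py -30 -130 122
```

```text
clock: 5.9
position: [507.3, -233.1, 123.4]
ee_rot: [-0.469, -0.529, 0.529, 0.469]
contact_force: [-1.6, -0.8, 0.7]
gripper_width: 12.9
clock 5.9 mach pos [ -30.  -129.8  123.4] F [-1.6 -0.8  0.7] w 12.9
tool axes in machine
 [[-0. -0. -1.]
 [ 1. -0. -0.]
 [-0. -1.  0.]]
tool delta [-0.2  1.4  0. ]
```

```bash
python3 -m creep '[{"delta_pos":[0,0,4],"rot":[0,0,0],"jaw":5},{"delta_pos":[0,0,4],"rot":[0,0,0],"jaw":5},{"delta_pos":[0,0,4],"rot":[0,0,0],"jaw":5},{"delta_pos":[0,0,4],"rot":[0,0,0],"jaw":5},{"delta_pos":[0,0,4],"rot":[0,0,0],"jaw":5},{"delta_pos":[0,0,4],"rot":[0,0,0],"jaw":5},{"delta_pos":[0,0,4],"rot":[0,0,0],"jaw":5},{"delta_pos":[0,0,3],"rot":[0,0,0],"jaw":5},{"delta_pos":[0,0,2],"rot":[0,0,0],"jaw":5},{"delta_pos":[0,0,1],"rot":[0,0,0],"jaw":5}]'
python3 d.py -64 -130 122
```

```text
clock: 6.73
position: [475.7, -237.2, 123.5]
ee_rot: [0.471, 0.53, -0.528, -0.467]
contact_force: [9.1, -0.8, -8.1]
gripper_width: 12.7
clock 6.7333 mach pos [ -61.8 -130.1  123.5] F [ 9.1 -0.8 -8.1] w 12.7
tool axes in machine
 [[ 0.     0.006 -1.   ]
 [ 1.    -0.001  0.   ]
 [-0.001 -1.    -0.006]]
tool delta [0.1 1.4 2.3]
```

```bash
python3 -m creep '[{"delta_pos":[0,0,1],"rot":[0,0,0],"jaw":5},{"delta_pos":[0,0,0],"rot":[0,0,0],"jaw":5},{"delta_pos":[0,0,0],"rot":[0,0,0],"jaw":5},{"delta_pos":[0,0,0],"rot":[0,0,0],"jaw":5},{"delta_pos":[0,0,0],"rot":[0,0,0],"jaw":40},{"delta_pos":[0,0,0],"rot":[0,0,0],"jaw":40},{"delta_pos":[0,0,0],"rot":[0,0,0],"jaw":40},{"delta_pos":[0,0,0],"rot":[0,0,0],"jaw":40},{"delta_pos":[0,-20,0],"rot":[0,0,0],"jaw":40},{"delta_pos":[0,-40,0],"rot":[0,0,0],"jaw":40}]'
python3 d.py -76 0 200
```

```text
clock: 7.57
position: [468.7, -236.2, 179.3]
ee_rot: [-0.465, -0.527, 0.531, 0.474]
contact_force: [1.0, -0.1, 0.0]
gripper_width: 40.0
clock 7.5667 mach pos [ -68.7 -128.3  179.3] F [ 1.  -0.1  0. ] w 40.0
tool axes in machine
 [[ 0.001 -0.012 -1.   ]
 [ 1.     0.005  0.001]
 [ 0.005 -1.     0.012]]
tool delta [128.4 -20.    7.7]
```

```bash
python3 -m creep '[{"delta_pos":[0,-40,0],"rot":[0,0,0],"jaw":55},{"delta_pos":[33,0,2],"rot":[0,0,0],"jaw":55},{"delta_pos":[33,0,2],"rot":[0,0,0],"jaw":55},{"delta_pos":[33,0,2],"rot":[0,0,0],"jaw":55},{"delta_pos":[28,0,3],"rot":[0,0,0],"jaw":55},{"delta_pos":[0,0,0],"rot":[0,0,0],"jaw":55},{"delta_pos":[0,0,0],"rot":[0,0,0],"jaw":55},{"delta_pos":[0,0,0],"rot":[0,0,0],"jaw":55},{"delta_pos":[0,0,0],"rot":[0,0,0],"jaw":55},{"delta_pos":[0,0,0],"rot":[0,0,0],"jaw":55}]'
python3 d.py -76 0 151
python3 - <<'E'
from h import *
p=np.load("p.npy")
a=arm.get_image("side")
print("knob px expected at 0, 34mm",proj("side",W(p,[[-30,-130,135],[-64,-130,135]])).round(1), [(d["location"],d["p"]) for d in arm.find_in("side","catch_knob")][:1])
cv2.imwrite("pics/b.png",cv2.resize(a[150:330,190:350,::-1],(533,600)))
E
```

```text
clock: 8.4
position: [448.5, -113.0, 223.1]
ee_rot: [-0.469, -0.529, 0.529, 0.47]
contact_force: [0.4, -0.2, 0.3]
gripper_width: 55.0
clock 8.4 mach pos [-73.9  -3.5 223.1] F [ 0.4 -0.2  0.3] w 55.0
tool axes in machine
 [[ 0.001 -0.001 -1.   ]
 [ 1.    -0.     0.001]
 [-0.    -1.     0.001]]
tool delta [ 3.5 72.1  2. ]
knob px expected at 0, 34mm [[259.6 279.5]
 [241.6 281.1]] [([245.8, 287.7], 0.84)]
```

View pics/b.png

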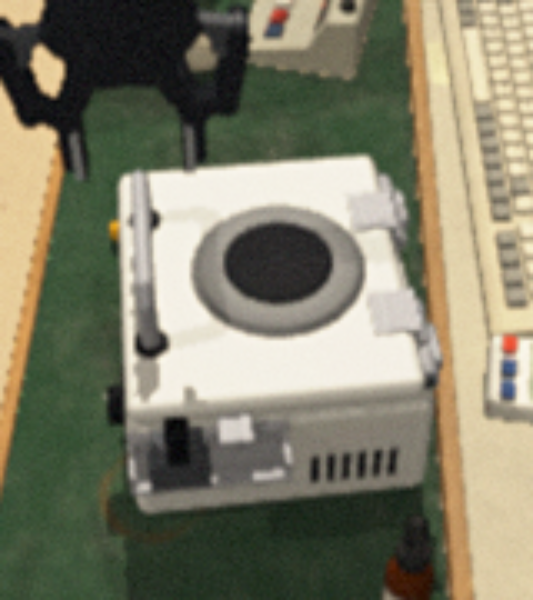

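The knob has moved forward by about 31–34 mm (crop (176,440)). The lid is still shut, and the open fingers straddle the bar's line. I'll go down and grip.

```bash
python3 -m creep '[{"delta_pos":[3,12,2],"rot":[0,0,0],"jaw":55},{"delta_pos":[0,14,0],"rot":[0,0,0],"jaw":55},{"delta_pos":[0,14,0],"rot":[0,0,0],"jaw":55},{"delta_pos":[0,14,0],"rot":[0,0,0],"jaw":55},{"delta_pos":[0,10,0],"rot":[0,0,0],"jaw":55},{"delta_pos":[0,6,0],"rot":[0,0,0],"jaw":55},{"delta_pos":[0,2,0],"rot":[0,0,0],"jaw":55},{"delta_pos":[0,0,0],"rot":[0,0,0],"jaw":55},{"delta_pos":[0,0,0],"rot":[0,0,0],"jaw":55},{"delta_pos":[0,0,0],"rot":[0,0,0],"jaw":55}]'
python3 d.py -76 0 151
python3 -m creep '[{"delta_pos":[0,0,0],"rot":[0,0,0],"jaw":3},{"delta_pos":[0,0,0],"rot":[0,0,0],"jaw":3},{"delta_pos":[0,0,0],"rot":[0,0,0],"jaw":3},{"delta_pos":[0,0,0],"rot":[0,0,0],"jaw":3},{"delta_pos":[0,0,0],"rot":[0,0,0],"jaw":3},{"delta_pos":[0,0,0],"rot":[0,0,0],"jaw":3},{"delta_pos":[0,0,0],"rot":[0,0,0],"jaw":3},{"delta_pos":[0,0,0],"rot":[0,0,0],"jaw":3},{"delta_pos":[0,0,0],"rot":[0,0,0],"jaw":3},{"delta_pos":[0,0,0],"rot":[0,0,0],"jaw":3}]'
python3 d.py -76 0 151
```

```text
clock: 9.33
position: [446.7, -109.6, 152.0]
ee_rot: [0.47, 0.529, -0.529, -0.469]
contact_force: [0.2, 0.1, 0.3]
gripper_width: 55.0
clock 9.3333 mach pos [-7.53e+01  1.00e-01  1.52e+02] F [0.2 0.1 0.3] w 55.0
tool axes in machine
 [[-0.     0.002 -1.   ]
 [ 1.    -0.    -0.   ]
 [-0.    -1.    -0.002]]
tool delta [-0.1  1.   0.7]
clock: 10.17
position: [446.9, -109.4, 151.7]
ee_rot: [0.469, 0.53, -0.529, -0.469]
contact_force: [2.3, 1.4, 1.9]
gripper_width: 10.1
clock 10.1667 mach pos [-75.1   0.2 151.7] F [2.3 1.4 1.9] w 10.1
tool axes in machine
 [[-0.001  0.002 -1.   ]
 [ 1.    -0.    -0.001]
 [-0.    -1.    -0.002]]
tool delta [-0.2  0.7  0.9]
```

```bash
python3 - <<'E'
import numpy as np
a=np.r_[0,np.linspace(.02,1.1,9)]
x=90-166*np.cos(a)+62*np.sin(a); z=108+166*np.sin(a)+62*np.cos(a)
for i in range(9): print(a[i+1].round(3),"per row of 5: y %.2f z %.2f"%(-(z[i+1]-z[i])/5,-(x[i+1]-x[i])/5), "TCP x %.1f z %.1f"%(x[i+1]+.9,z[i+1]-18.3))
E
```

```text
0.02 per row of 5: y -0.66 z -0.25 TCP x -73.8 z 155.0
0.155 per row of 5: y -4.32 z -2.06 TCP x -63.5 z 176.6
0.29 per row of 5: y -4.00 z -2.62 TCP x -50.4 z 196.6
0.425 per row of 5: y -3.61 z -3.13 TCP x -34.8 z 214.6
0.56 per row of 5: y -3.16 z -3.59 TCP x -16.8 z 230.4
0.695 per row of 5: y -2.64 z -3.98 TCP x 3.1 z 243.6
0.83 per row of 5: y -2.08 z -4.30 TCP x 24.6 z 254.0
0.965 per row of 5: y -1.49 z -4.54 TCP x 47.3 z 261.5
1.1 per row of 5: y -0.86 z -4.70 TCP x 70.9 z 265.8
```

```bash
python3 -m creep '[{"delta_pos":[0,-0.7,-0.3],"rot":[0,0,0],"jaw":3},{"delta_pos":[0,-0.7,-0.3],"rot":[0,0,0],"jaw":3},{"delta_pos":[0,-0.7,-0.2],"rot":[0,0,0],"jaw":3},{"delta_pos":[0,-0.7,-0.2],"rot":[0,0,0],"jaw":3},{"delta_pos":[0,-0.5,-0.2],"rot":[0,0,0],"jaw":3},{"delta_pos":[0,-4.3,-2.0],"rot":[0,0,0],"jaw":3},{"delta_pos":[0,-4.3,-2.0],"rot":[0,0,0],"jaw":3},{"delta_pos":[0,-4.3,-2.1],"rot":[0,0,0],"jaw":3},{"delta_pos":[0,-4.3,-2.1],"rot":[0,0,0],"jaw":3},{"delta_pos":[0,-4.3,-2.1],"rot":[0,0,0],"jaw":3}]'
python3 d.py -63.5 0 176.6
```

```text
clock: 11.0
position: [457.0, -108.0, 175.0]
ee_rot: [-0.468, -0.529, 0.529, 0.47]
contact_force: [6.2, -1.1, -8.1]
gripper_width: 10.1
clock 11.0 mach pos [-64.9   0.4 175. ] F [ 6.2 -1.1 -8.1] w 10.1
tool axes in machine
 [[ 0.    -0.002 -1.   ]
 [ 1.     0.001  0.   ]
 [ 0.001 -1.     0.002]]
tool delta [-0.4 -1.6 -1.4]
```

```bash
python3 -m creep '[{"delta_pos":[0,-4.0,-2.6],"rot":[0,0,0],"jaw":3},{"delta_pos":[0,-4.0,-2.6],"rot":[0,0,0],"jaw":3},{"delta_pos":[0,-4.0,-2.6],"rot":[0,0,0],"jaw":3},{"delta_pos":[0,-4.0,-2.6],"rot":[0,0,0],"jaw":3},{"delta_pos":[0,-4.0,-2.6],"rot":[0,0,0],"jaw":3},{"delta_pos":[0,-3.6,-3.1],"rot":[0,0,0],"jaw":3},{"delta_pos":[0,-3.6,-3.1],"rot":[0,0,0],"jaw":3},{"delta_pos":[0,-3.6,-3.1],"rot":[0,0,0],"jaw":3},{"delta_pos":[0,-3.6,-3.2],"rot":[0,0,0],"jaw":3},{"delta_pos":[0,-3.6,-3.2],"rot":[0,0,0],"jaw":3}]'
python3 d.py -34.8 0 214.6
```

```text
clock: 11.83
position: [484.4, -104.5, 214.3]
ee_rot: [-0.468, -0.528, 0.53, 0.47]
contact_force: [-5.4, 4.5, -1.3]
gripper_width: 9.6
clock 11.8333 mach pos [-37.3   0.6 214.3] F [-5.4  4.5 -1.3] w 9.6
tool axes in machine
 [[ 0.    -0.004 -1.   ]
 [ 1.     0.001  0.   ]
 [ 0.001 -1.     0.004]]
tool delta [-0.6 -0.3 -2.5]
```

```bash
python3 - <<'E'
from h import *
a=arm.get_image("side")
cv2.imwrite("pics/l.png",cv2.resize(a[130:330,170:350,::-1],(540,600)))
E
```

```text
(no output)
```

View pics/l.png

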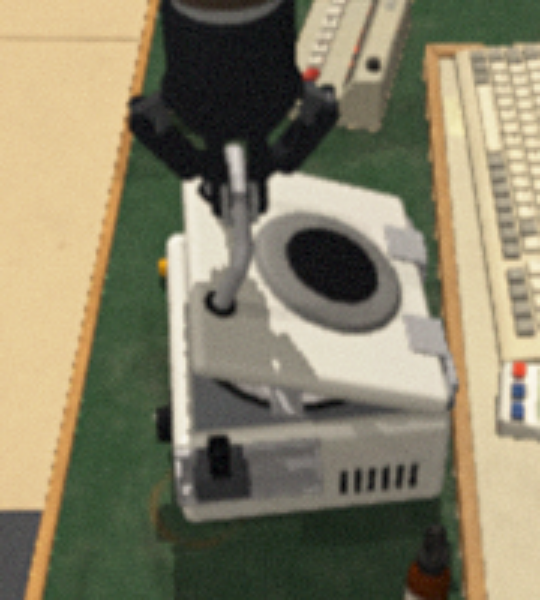

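The lid is lifting with the bar held mid-span (crop (238,195)), and the catch is still forward (crop (218,460)). I'll continue the arc.

```bash
python3 -m creep '[{"delta_pos":[0,-3.2,-3.6],"rot":[0,0,0],"jaw":3},{"delta_pos":[0,-3.2,-3.6],"rot":[0,0,0],"jaw":3},{"delta_pos":[0,-3.2,-3.6],"rot":[0,0,0],"jaw":3},{"delta_pos":[0,-3.1,-3.6],"rot":[0,0,0],"jaw":3},{"delta_pos":[0,-3.1,-3.6],"rot":[0,0,0],"jaw":3},{"delta_pos":[0,-2.6,-4.0],"rot":[0,0,0],"jaw":3},{"delta_pos":[0,-2.6,-4.0],"rot":[0,0,0],"jaw":3},{"delta_pos":[0,-2.6,-4.0],"rot":[0,0,0],"jaw":3},{"delta_pos":[0,-2.7,-4.0],"rot":[0,0,0],"jaw":3},{"delta_pos":[0,-2.7,-4.0],"rot":[0,0,0],"jaw":3}]'
python3 d.py 3.1 0 243.6
```

```text
clock: 12.72
position: [521.3, -99.6, 245.3]
ee_rot: [-0.468, -0.528, 0.53, 0.47]
contact_force: [-10.1, 6.9, 6.2]
gripper_width: 9.8
clock 12.7167 mach pos [-1.000e-01  1.000e+00  2.453e+02] F [-10.1   6.9   6.2] w 9.8
tool axes in machine
 [[-0.    -0.005 -1.   ]
 [ 1.     0.001 -0.   ]
 [ 0.001 -1.     0.005]]
tool delta [-1.   1.7 -3.2]
```

```bash
python3 -m creep '[{"delta_pos":[0.2,-2.4,-4.1],"rot":[0,0,0],"jaw":3},{"delta_pos":[0.2,-2.4,-4.1],"rot":[0,0,0],"jaw":3},{"delta_pos":[0.2,-2.2,-4.2],"rot":[0,0,0],"jaw":3},{"delta_pos":[0.2,-2.1,-4.3],"rot":[0,0,0],"jaw":3},{"delta_pos":[0.2,-2.1,-4.3],"rot":[0,0,0],"jaw":3},{"delta_pos":[0.1,-1.5,-4.5],"rot":[0,0,0],"jaw":3},{"delta_pos":[0.1,-1.5,-4.5],"rot":[0,0,0],"jaw":3},{"delta_pos":[0.1,-1.5,-4.5],"rot":[0,0,0],"jaw":3},{"delta_pos":[0.1,-1.5,-4.5],"rot":[0,0,0],"jaw":3},{"delta_pos":[0.1,-1.5,-4.5],"rot":[0,0,0],"jaw":3}]'
python3 d.py 47.3 0 261.5
```

```text
clock: 13.55
position: [567.7, -93.6, 265.6]
ee_rot: [0.47, 0.53, -0.529, -0.467]
contact_force: [-4.4, 3.3, 5.3]
gripper_width: 9.3
clock 13.55 mach pos [ 46.7   1.5 265.6] F [-4.4  3.3  5.3] w 9.3
tool axes in machine
 [[-0.001  0.004 -1.   ]
 [ 1.    -0.002 -0.001]
 [-0.002 -1.    -0.004]]
tool delta [-1.4  4.1 -0.6]
```

```bash
python3 -m creep '[{"delta_pos":[0,-0.9,-4.6],"rot":[0,0,0],"jaw":3},{"delta_pos":[0,-0.9,-4.6],"rot":[0,0,0],"jaw":3},{"delta_pos":[0,-0.8,-4.6],"rot":[0,0,0],"jaw":3},{"delta_pos":[0,-0.8,-4.6],"rot":[0,0,0],"jaw":3},{"delta_pos":[0,-0.6,-4.6],"rot":[0,0,0],"jaw":3},{"delta_pos":[0,-0.4,-3],"rot":[0,0,0],"jaw":3},{"delta_pos":[0,0,0],"rot":[0,0,0],"jaw":3},{"delta_pos":[0,0,0],"rot":[0,0,0],"jaw":3},{"delta_pos":[0,0,0],"rot":[0,0,0],"jaw":3},{"delta_pos":[0,0,0],"rot":[0,0,0],"jaw":3}]'
python3 d.py 70.9 0 265.8
python3 - <<'E'
from h import *
a=arm.get_image("side")
cv2.imwrite("pics/m.png",cv2.resize(a[100:330,170:370,::-1],(522,600)))
E
```

```text
clock: 14.38
position: [593.5, -90.1, 269.7]
ee_rot: [0.47, 0.53, -0.529, -0.468]
contact_force: [-3.5, 4.9, 5.8]
gripper_width: 9.7
clock 14.3833 mach pos [ 72.7   1.8 269.7] F [-3.5  4.9  5.8] w 9.7
tool axes in machine
 [[-0.001  0.004 -1.   ]
 [ 1.    -0.001 -0.001]
 [-0.001 -1.    -0.004]]
tool delta [-1.8  3.8  1.9]
```

View pics/m.png

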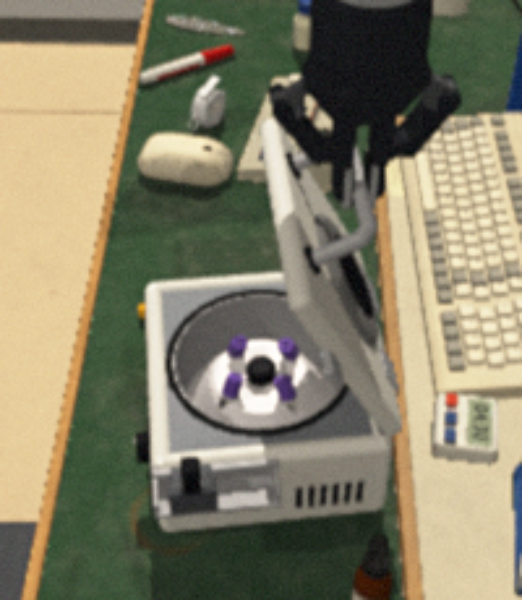

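The lid is well up and held. I'll estimate its angle from the front right corner of the lid (crop about (282,303) bottom edge, (303,318) top edge) and the bar's right end (crop about (320,253) at its post).

```bash
cat > ang.py <<'E'
from h import *
p=np.load("p.npy")
def L(a,u,y,h): return [90-u*np.cos(a)+h*np.sin(a),y,108+u*np.sin(a)+h*np.cos(a)]
for a in(.8,.85,.9,.95,1.0,1.05,1.1,1.15,1.2):
    q=proj("side",W(p,[L(a,182.7,-101.5,-2),L(a,182.7,-101.5,16),L(a,166,-44,16),L(a,182.7,101.5,16)]))
    print(a,((q-[170,100])*[2.61,2.609]).round(0).tolist())
E
python3 ang.py
```

```text
0.8 [[214.0, 347.0], [232.0, 333.0], [243.0, 283.0], [214.0, 144.0]]
0.85 [[223.0, 340.0], [243.0, 327.0], [252.0, 277.0], [223.0, 138.0]]
0.9 [[233.0, 333.0], [254.0, 321.0], [262.0, 272.0], [232.0, 132.0]]
0.95 [[244.0, 327.0], [266.0, 315.0], [272.0, 267.0], [241.0, 126.0]]
1.0 [[255.0, 321.0], [278.0, 309.0], [283.0, 262.0], [251.0, 121.0]]
1.05 [[267.0, 315.0], [291.0, 304.0], [293.0, 257.0], [262.0, 116.0]]
1.1 [[279.0, 309.0], [304.0, 299.0], [304.0, 253.0], [273.0, 112.0]]
1.15 [[292.0, 304.0], [317.0, 295.0], [316.0, 250.0], [283.0, 108.0]]
1.2 [[305.0, 300.0], [331.0, 291.0], [327.0, 246.0], [295.0, 105.0]]
```

Three features agree on about 1.11 rad. I'll ease back to about 0.86 and rest.

```bash
python3 -m creep '[{"delta_pos":[0,0.6,3],"rot":[0,0,0],"jaw":3},{"delta_pos":[0,0.8,4.6],"rot":[0,0,0],"jaw":3},{"delta_pos":[0,0.9,4.6],"rot":[0,0,0],"jaw":3},{"delta_pos":[0,0.9,4.6],"rot":[0,0,0],"jaw":3},{"delta_pos":[0,1.1,4.6],"rot":[0,0,0],"jaw":3},{"delta_pos":[0,1.2,4.6],"rot":[0,0,0],"jaw":3},{"delta_pos":[0,1.4,4.5],"rot":[0,0,0],"jaw":3},{"delta_pos":[0,1.5,4.5],"rot":[0,0,0],"jaw":3},{"delta_pos":[0,1.6,4.5],"rot":[0,0,0],"jaw":3},{"delta_pos":[0,1.4,3.5],"rot":[0,0,0],"jaw":3}]'
python3 -m creep '[{"delta_pos":[0,0,0],"rot":[0,0,0],"jaw":3},{"delta_pos":[0,0,0],"rot":[0,0,0],"jaw":3},{"delta_pos":[0,0,0],"rot":[0,0,0],"jaw":3},{"delta_pos":[0,0,0],"rot":[0,0,0],"jaw":3},{"delta_pos":[0,0,0],"rot":[0,0,0],"jaw":3},{"delta_pos":[0,0,0],"rot":[0,0,0],"jaw":3},{"delta_pos":[0,0,0],"rot":[0,0,0],"jaw":3},{"delta_pos":[0,0,0],"rot":[0,0,0],"jaw":3},{"delta_pos":[0,0,0],"rot":[0,0,0],"jaw":3},{"delta_pos":[0,0,0],"rot":[0,0,0],"jaw":3}]'
python3 d.py 29.5 0 260
python3 - <<'E'
from h import *
a=arm.get_image("side")
cv2.imwrite("pics/n.png",cv2.resize(a[100:330,170:370,::-1],(522,600)))
E
```

```text
clock: 15.27
position: [554.5, -95.3, 260.6]
ee_rot: [0.473, 0.533, -0.526, -0.464]
contact_force: [3.0, 2.6, -1.6]
gripper_width: 9.7
clock: 16.1
position: [552.2, -95.6, 259.4]
ee_rot: [0.471, 0.531, -0.528, -0.466]
contact_force: [-2.6, 3.7, 8.7]
gripper_width: 9.8
clock 16.1 mach pos [ 31.1   1.4 259.4] F [-2.6  3.7  8.7] w 9.8
tool axes in machine
 [[-0.001  0.008 -1.   ]
 [ 1.    -0.002 -0.001]
 [-0.002 -1.    -0.008]]
tool delta [-1.4 -0.6  1.6]
```

View pics/n.png

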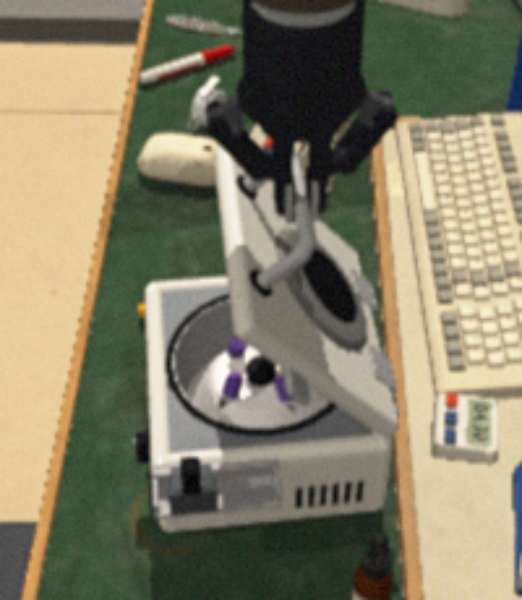

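The lid is held below balance: the image gives about 0.84–0.90 rad and the arm about 0.87. I'll nudge it 0.03 rad lower for margin, then settle and hand in.

```bash
python3 -m creep '[{"delta_pos":[0,0.6,1.4],"rot":[0,0,0],"jaw":3},{"delta_pos":[0,0.6,1.4],"rot":[0,0,0],"jaw":3},{"delta_pos":[0,0.5,1.4],"rot":[0,0,0],"jaw":3},{"delta_pos":[0,0,0],"rot":[0,0,0],"jaw":3},{"delta_pos":[0,0,0],"rot":[0,0,0],"jaw":3},{"delta_pos":[0,0,0],"rot":[0,0,0],"jaw":3},{"delta_pos":[0,0,0],"rot":[0,0,0],"jaw":3},{"delta_pos":[0,0,0],"rot":[0,0,0],"jaw":3},{"delta_pos":[0,0,0],"rot":[0,0,0],"jaw":3},{"delta_pos":[0,0,0],"rot":[0,0,0],"jaw":3}]'
python3 -m creep '[{"delta_pos":[0,0,0],"rot":[0,0,0],"jaw":3},{"delta_pos":[0,0,0],"rot":[0,0,0],"jaw":3},{"delta_pos":[0,0,0],"rot":[0,0,0],"jaw":3},{"delta_pos":[0,0,0],"rot":[0,0,0],"jaw":3},{"delta_pos":[0,0,0],"rot":[0,0,0],"jaw":3},{"delta_pos":[0,0,0],"rot":[0,0,0],"jaw":3},{"delta_pos":[0,0,0],"rot":[0,0,0],"jaw":3},{"delta_pos":[0,0,0],"rot":[0,0,0],"jaw":3},{"delta_pos":[0,0,0],"rot":[0,0,0],"jaw":3},{"delta_pos":[0,0,0],"rot":[0,0,0],"jaw":3}]'
python3 d.py && python3 -c "
from bench import arm
print(arm.read_state()['joint_vel'].round(3)); arm.job_done()"
```

```text
clock: 16.98
position: [548.4, -96.1, 258.0]
ee_rot: [0.472, 0.531, -0.527, -0.466]
contact_force: [-3.7, 2.9, 8.8]
gripper_width: 9.6
clock: 17.82
position: [548.4, -96.1, 258.0]
ee_rot: [0.472, 0.531, -0.527, -0.466]
contact_force: [-2.6, 4.8, 9.7]
gripper_width: 9.6
clock 17.8167 mach pos [ 27.2   1.3 258. ] F [-2.6  4.8  9.7] w 9.6
tool axes in machine
 [[-0.001  0.009 -1.   ]
 [ 1.    -0.002 -0.001]
 [-0.002 -1.    -0.009]]
[ 0.     0.002 -0.001 -0.002  0.    -0.002]
the job is handed in; nothing more can be done
```

I drew the catch forward, lifted the lid by its bar to about 1.11 rad, and held it there for about 0.3 s. I then eased it back to about 0.85 rad and handed the job in at 17.8 s, still gripping the bar. The verdict is not reported.

- **Catch:** The knob detector showed about 31 mm of travel, against 34 mm at the end stop. The pull ended with about 9 N of resistance, which fits the stop. The knob was still forward in the last picture.
- **Lid angle past balance:** Three features in the side picture put it at 1.09–1.12 rad, and the arm's position agreed.
- **Final lid angle:** Before a last nudge of about 0.03 rad lower, the readings disagreed a little: 0.83–0.90 rad in the picture and about 0.87 rad from the arm. That puts the final angle at roughly 0.80–0.87 rad, inside the 0.75–0.945 band. I did not take a picture after the nudge.
- **Stillness and grip:** The arm was still, with two readings in a row at the same position. The fingers were closed on the bar at 9.6 mm and the force reading was about 11 N. On the way up the path sat up to 4 mm above the model arc, with side loads of about 10 N or a little more.
- **Other items:** I never went near the screwdriver, the eyepiece or the bottle. The bottle and part of the screwdriver handle looked unmoved in the last picture; I did not check the eyepiece.

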